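# Set the load bank to its fourth step and lock it

## Task

Turn the load bank's selector dial anticlockwise all the way to its stop, then count exactly four clicks back clockwise. Let it rest on the fourth click with the lock still open, then push the blue lock slide fully home towards the dial. Leave the other things on the bench and on the load bank where they are.

Things in the scene. Friction and masses are not known exactly. Their poses are not given: they have to be found in the camera images.
- loadbank: Grey steel load bank, fixed, flat top face 100 mm above the bench. Origin: on the bench straight below the dial's axis; x to its back, y to its left; case spans x -115..125 mm, y -205..120 mm. On top: selector dial, white scale with ten ticks (stop position red, others black), 31 mm tall red stop pin, 20 mm tall detent housing at x 85 mm, lock slide on the -y side.
- dial_axis (a point): Point on the dial's axis at the height of the load bank's top face, 100 mm above the bench; axes as loadbank. The dial's toothed disc (102 mm across) and its black arm reach up to 32 mm above the top face.
- dial (a joint): Selector dial angle, rad: 0 = fully anticlockwise (seen from above) at the stop, grows clockwise to 4.71 (nine clicks). A sprung ball gives a click every 0.5236 rad (30 degrees); click zero is the stop itself. Within a few degrees of a click it settles into it. At value q the handle post lies at 150 degrees minus q from the load bank's x axis (counted towards its y axis).
- handle_top (a point): Centre of the top of the dial's upright orange handle post, 178 mm above the bench; moves with the dial. The post is 16 mm in diameter, 62 mm from the dial axis, free from 32 to 78 mm above the top face. About 2 to 4 N sideways on it carries the dial over a click; once over, it snaps ahead to the next.
- lock (a joint): Lock slide travel, m: 0 = open (starts at 0 to 0.005), 0.040 = fully home, at an end stop. Slides along the load bank's +y, towards the dial, about 2 N of friction, stays where left. Its brass bolt enters the gap between two dial teeth, so it goes home only when the dial rests on a click.
- lock_tab (a point): Centre of the top of the lock slide's blue upright tab, a plate 44 mm wide along the load bank's x, 12 mm thick along y, from 14 to 64 mm above the top face. 145 mm from the dial axis on the -y side when open, 105 mm when home; moves with the slide. Push it on its outer face.
- heatsink: Finned aluminium heatsink 50 x 50 x 30 mm standing loose on the load bank's top face; origin centre of underside. Bystander.
- parts_bin: Blue open plastic bin 150 x 100 x 70 mm; origin centre of underside. Bystander.
- multimeter: Yellow hand multimeter 150 x 75 x 42 mm lying on its back; origin centre of underside. Bystander.
- solder_spool: Metal wire spool standing on end, 60 mm diameter, 55 mm tall; origin centre of underside. Bystander.
- screwdriver: Screwdriver 200 mm long lying on the bench. Bystander.

How it is judged:
By the outcome, as a careful person would: the job done as asked, in the order asked, and still so for the second after the job is handed in, with the robot touching nothing.
It also fails if it takes over 72 s, if anything falls off the work surface, if the arm or the gripper's body presses on something with over 40 N, if the wrist force passes 120 N, or if a joint passes its speed limit or range.

## Robot

A 7-joint arm with a two-finger parallel gripper is mounted at the origin on the work surface. World frame = base frame: x ahead of the robot, y to its left, z up, the work surface at z = 0. Lengths are in m, angles in rad, forces in N, time in s.
With the tool pointing down it reaches from about 0.4 to 0.875 m from the base axis. Payload 19.3 kg.
Tool frame: the origin (TCP) lies where the fingers leave the gripper's body, on its centre line; the fingertips stand bot.tip_reach ahead of it and the grasp point (between the pads) lies 54 mm ahead of it (bot.tip_reach is the distance from the TCP to the fingertips, in m); z points along the fingers, y is the line along which they close (so a half turn about z gives the same grasp; the last joint's range is limited). The gripper opens to 85 mm and grips with 20 to 120 N. Pads are 22 mm wide; open, the fingers measure 114 mm over their backs; the gripper's body (76 mm by 85 mm) begins 54 mm behind the grasp point. The pads swing forward as they close: fully open they stand 13 mm farther back than shut.
Start: joints at [-1.24, 0.521, -0.036, 1.599, 0.021, 1.021, -0.113], TCP at [0.244, 0.575, 0.304] pointing down, gripper open.
Joint ranges: [-2.91, 2.91], [-0.3, 2.13], [-1.5, 1.42], [0.17, 2.43], [-1.26, 4.41], [0.16, 1.93], [-2.52, 2.52]. Speed limits (rad/s): [1.89, 1.89, 2.39, 2.39, 3.01, 3.01, 3.01].

## Interface

Orientations are given as [roll, pitch, yaw] about the fixed x, y, z axes, in that order (R = Rz(yaw) Ry(pitch) Rx(roll)).
In Python, from workcell import bot gives the robot as it stands. The module is installed in compiled form; this text tells all that it offers.
- The arm moves only by the shell command python3 -m jog 'ROWS' [FORCE]. ROWS is JSON, a list that holds one entry, the list of rows, each a list of 7 numbers: the shift along the tool's x, y, z in mm, then the turn, a rotation vector about the tool's x, y, z in rad, then the opening, from 0 (shut) to 1 (fully open). In form: [[[tx, ty, tz, wx, wy, wz, fingers], ...]]. A call has 1 to 5 rows; each row shifts and turns the commanded pose from where the row before left it, along the tool's axes as they then stand; what a row does not reach is not made up. A row lasts 1/10 s, in which the tool goes at most 50 mm and 8.59 degrees, less where a joint would pass 70% of its speed; a pose out of reach is approached as far as the arm can. A call is refused whole if a number of a shift passes 50 or a number of a turn 0.15, either way. A call with a gripper value outside its range is refused whole. The fingers move at their own pace and stop on an object; FORCE is the grip in N (left out, the last holds). Time passes only in rows, so rows that do not move let the fingers close. It gives the time, the measured TCP pose, the force, the opening and the grip force at its end, in the units of the state.
- bot.observe(): the state, without advancing time (a new reading comes with each control period).
- bot.grab_frame(name): name is "scene" or "top"; returns a dict with "img" (384x512x3 uint8, red, green, blue), "intrinsics" (3x3 intrinsics, pixels), "R" (3x3) and "t" (3): a world point X has camera coordinates R X + t. Camera axes: x right, y down, z forward; pixel columns grow to the right and rows downward; lengths in m; the calibration is good to about 2 mm. A picture is of the moment at which its call begins. There is no depth.
- bot.job_done(): hands the job in; it is judged then, once.
Trained networks look in a picture, given as the dict that the camera call returned (one of the last four; its "shot" number tells which), for a name from the list of things; names that differ only in an ending like _2 or _b are one class to them, and where a whole thing is asked for, a point or a joint stands for the part that bears it (a point fixed in the world has none). Each returns a list of dicts, best first, with "conf" (0 to 1); they miss things now and then, are a little off and sometimes report something else, mostly with a low value. They report only what shows in the picture. A call takes as long as a camera call.
- bot.trace(query, picture): "region" (384x512 bool, what is visible of it).
- bot.spot_point(query, picture): "xyz" ([x, y, z] in m, in world coordinates, good to about 4 mm: a listed point, or the origin of a listed thing).
The state is a dict: "clock": time; "qpos": joint angles; "qd": joint speeds; "joint_efforts": joint torques, N m; "position": TCP position; "tool_rot": TCP orientation; "force": force on the tool from outside, world axes, zero at the start; "moment": the same for the moment, N m; "grip_width": finger opening in m; "finger_force": force on a finger pad.
Only numpy, scipy, OpenCV 4.12 (cv2) and the standard library are available. Lean on these libraries where they do the work, as an engineer would, in place of code of your own. Each camera call takes 0.05 s, during which the arm holds its last target. There are 200 camera calls.

## Working session

There is one attempt and no reset: what is moved stays moved. The work goes in short steps, Python scripts to look and compute and a shell command to move; the robot and the scene stay as the last step left them, time stands still between calls to the robot, and variables do not carry over. Pictures are saved under pics/ and viewed, at most 10 in all, crops included, and the job is handed in when it is done.

```bash
mkdir -p pics; python3 - <<'E'
from workcell import bot
import cv2,numpy as np
s=bot.observe();print({k:np.round(v,3).tolist() for k,v in s.items()},bot.tip_reach)
for n in("scene","top"):
    f=bot.grab_frame(n);cv2.imwrite(f"pics/{n}0.png",f["img"][:,:,::-1])
    for q in("dial_axis","handle_top","lock_tab","loadbank","heatsink"):
        for r in bot.spot_point(q,f)[:2]:print(n,q,np.round(r["xyz"],4),round(r["conf"],2))
E
```

```text
{'clock': 0.0, 'qpos': [-1.24, 0.522, -0.036, 1.6, 0.021, 1.021, -0.113], 'qd': [-0.001, 0.0, 0.0, -0.002, 0.001, -0.0, 0.0], 'joint_efforts': [0.003, -92.713, 1.981, -36.992, 0.018, 0.008, -0.0], 'position': [0.244, 0.575, 0.303], 'tool_rot': [-3.14, 0.0, 2.741], 'force': [-0.365, 0.296, -0.471], 'moment': [0.002, 0.098, -0.022], 'finger_force': 0.0, 'grip_width': 0.085} 0.0726
scene dial_axis [ 0.5984 -0.038   0.1024] 0.86
scene handle_top [0.6289 0.0176 0.1852] 0.65
scene lock_tab [ 0.6148 -0.1824  0.1625] 0.91
scene loadbank [ 5.989e-01 -4.010e-02 -3.000e-04] 0.98
scene heatsink [ 0.714  -0.1976  0.0984] 0.6
top dial_axis [ 0.5926 -0.0378  0.0983] 0.91
top dial_axis [ 0.5952  0.2235 -0.0016] 0.21
top handle_top [ 0.7084 -0.1968  0.0997] 0.41
top lock_tab [ 0.6131 -0.1796  0.1632] 0.58
top loadbank [ 5.942e-01 -4.090e-02 -2.000e-04] 0.7
top heatsink [ 0.7076 -0.1955  0.0958] 0.57
```

View pics/scene0.png

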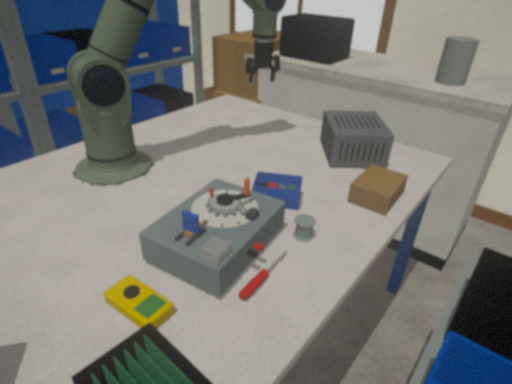

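View pics/top0.png

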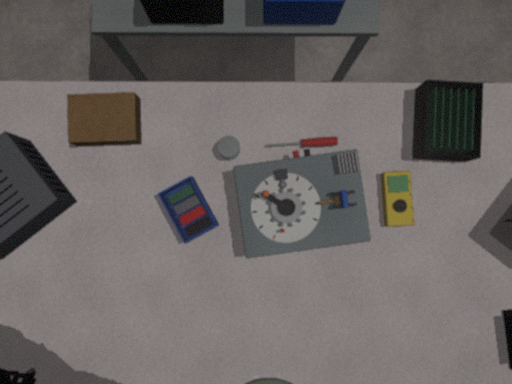

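```bash
cat > h.py <<'E'
from workcell import bot
import cv2,numpy as np
def ray(f,uv,z):
    K=np.array(f["intrinsics"]);R=np.array(f["R"]);t=np.array(f["t"])
    C=-R.T@t;d=R.T@np.linalg.solve(K,[uv[0],uv[1],1.]);return C+d*(z-C[2])/d[2]
def proj(f,X):
    p=np.array(f["intrinsics"])@(np.array(f["R"])@X+f["t"]);return p[:2]/p[2]
def cen(f,lo,hi,box):
    h=cv2.cvtColor(f["img"],cv2.COLOR_RGB2HSV);m=cv2.inRange(h,lo,hi);k=np.zeros_like(m);x0,y0,x1,y1=box;k[y0:y1,x0:x1]=m[y0:y1,x0:x1]
    n,l,s,c=cv2.connectedComponentsWithStats(k);i=1+np.argmax(s[1:,4]) if n>1 else 0
    return c[i],s[i]
def crop(f,box,name,k):
    x0,y0,x1,y1=box;cv2.imwrite(name,cv2.resize(f["img"][y0:y1,x0:x1,::-1],None,fx=k,fy=k,interpolation=cv2.INTER_CUBIC))
E
python3 - <<'E'
from h import *
f=bot.grab_frame("top");g=bot.grab_frame("scene")
crop(f,(226,145,376,260),"pics/c1.png",5)
a=f["img"].astype(int);m=np.zeros((384,512),np.uint8)
sub=a[165:250,245:328];m[165:250,245:328]=((sub.min(2)>150))*255
c=max(cv2.findContours(m,0,2)[0],key=cv2.contourArea);e=cv2.fitEllipse(cv2.convexHull(c));print("white",e,ray(f,e[0],.1))
for n,F,b in(("top",f,(240,170,300,215)),("scene",g,(235,170,260,205))):
    u,s=cen(F,(3,130,110),(16,255,255),b);print(n,u,s,ray(F,u,.178))
for q in("dial_axis","handle_top","lock_tab"):
    for F in(f,g):
        for r in bot.spot_point(q,F)[:2]:print(q,np.round(r["xyz"],4),round(r["conf"],2))
print(proj(f,np.array([.5955,-.038,.1])))
E
```

```text
Traceback (most recent call last):
ValueError: max() iterable argument is empty
```

View pics/c1.png

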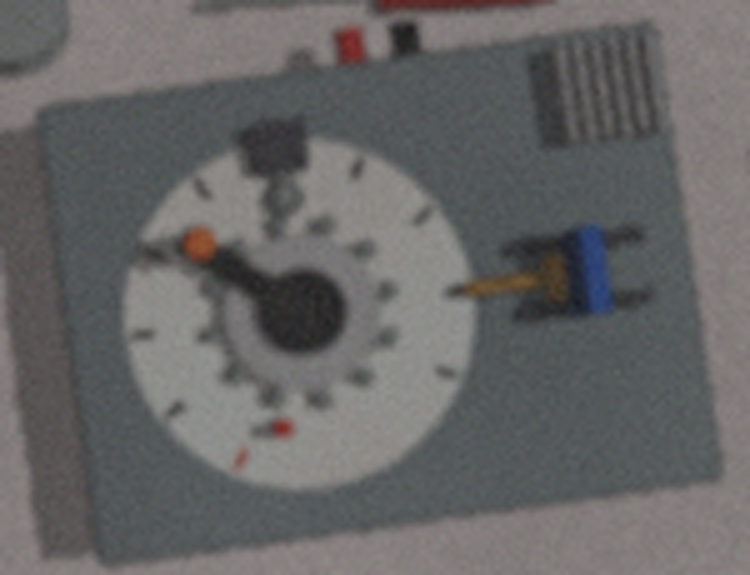

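The crop shows the bank with a yaw of about 7°. The dial hub is at crop (300,312), the red stop tick at (240,458) and the orange handle at (198,244), beside the third tick after red. The blue tab is at (593,268). So the dial is on about click 3, and click 4 is the tick at (203,188).

```bash
python3 - <<'E'
from h import *
f=bot.grab_frame("top");g=bot.grab_frame("scene")
a=f["img"].astype(int);m=np.zeros((384,512),np.uint8)
sub=a[165:250,245:325];print(np.percentile(sub.min(2),[10,50,90]));m[165:250,245:325]=(sub.min(2)>125)*255
c=max(cv2.findContours(m,0,2)[0],key=cv2.contourArea);e=cv2.fitEllipse(cv2.convexHull(c));print("white",e,ray(f,e[0],.1))
for n,F,b in(("top",f,(255,185,275,205)),("scene",g,(235,170,260,205))):
    u,s=cen(F,(3,100,90),(18,255,255),b);print(n,u,s,ray(F,u,.178))
u,s=cen(f,(100,130,60),(130,255,255),(330,185,360,215));print("tab",u,s,ray(f,u,.164))
for q in("dial_axis","handle_top","lock_tab"):
    for F in(f,g):
        for r in bot.spot_point(q,F)[:2]:print(q,np.round(r["xyz"],4),round(r["conf"],2))
# red tick, hub in the crop
A=ray(f,e[0],.1);T=ray(f,(226+240/5,145+458/5),.1);print("redtick angle-150",np.degrees(np.arctan2(*(T-A)[[1,0]]))-150)
E
```

```text
[ 77.  91. 138.]
white ((285.3824462890625, 207.56301879882812), (68.37686157226562, 68.61862182617188), 82.10607147216797) [ 0.59701491 -0.03833384  0.1       ]
top [265.5 193.5] [263 191   6   6  32] [0.62850006 0.01518703 0.178     ]
scene [246.30769231 187.20512821] [244 178   6  18  78] [ 0.65498354 -0.01953048  0.178     ]
tab [344.32857143 198.34285714] [341 190   7  17  70] [ 0.61802381 -0.17731882  0.164     ]
dial_axis [ 0.5956 -0.0397  0.1   ] 0.85
dial_axis [ 0.5976 -0.0353  0.104 ] 0.77
handle_top [0.6273 0.014  0.1733] 0.77
handle_top [0.6278 0.0171 0.1824] 0.93
lock_tab [ 0.6146 -0.1798  0.1628] 0.8
lock_tab [ 0.6203 -0.3501  0.0022] 0.33
lock_tab [ 0.6168 -0.1807  0.1598] 0.72
redtick angle-150 8.53330252086738
```

```bash
for i in 1; do
python3 -m jog '[[[-38,-24.5,0,0,0,0,1],[-38,-24.5,0,0,0,0,1],[-38,-24.5,0,0,0,0,1],[-38,-24.5,0,0,0,0,1],[-38,-24.5,0,0,0,0,1]]]' 20
python3 -m jog '[[[-38,-24.5,0,0,0,0,1],[-38,-24.5,0,0,0,0,1],[-38,-24.5,0,0,0,0,1],[-38,-24.5,0,0,0,0,1],[-38,-24.5,0,0,0,0,1]]]'
python3 -m jog '[[[-38,-24.5,0,0,0,0,1],[-38,-24.5,0,0,0,0,1],[-38,-24.5,0,0,0,0,1],[-38,-24.5,0,0,0,0,1],[-38,-24.5,0,0,0,0,1]]]'
python3 -m jog '[[[0,0,0,0,0,0.14,1],[0,0,0,0,0,0.14,1],[0,0,0,0,0,0.14,1],[0,0,0,0,0,0.14,1],[0,0,0,0,0,0.14,1]]]'
python3 -m jog '[[[0,0,0,0,0,0.14,1],[0,0,0,0,0,0.14,1],[0,0,0,0,0,0.14,1],[0,0,0,0,0,0.14,1],[0,0,0,0,0,0.14,1]]]'
python3 -m jog '[[[0,0,0,0,0,0.14,1],[0,0,0,0,0,0.14,1],[0,0,0,0,0,0,1],[0,0,0,0,0,0,1]]]'
done
cat >> h.py <<'E'
def go(x,y,z,yaw):
    s=bot.observe();p=np.array(s["position"]);r=s["tool_rot"];d=np.array([x,y,z])-p
    from scipy.spatial.transform import Rotation as Ro
    R=Ro.from_euler("xyz",r);w=(R.inv()*Ro.from_euler("xyz",[np.pi,0,yaw])).as_rotvec()
    print("clock",s["clock"],"q7",round(s["qpos"][6],2),"tcp",np.round(p,4),"rpy",np.round(r,3),"shift mm",np.round(R.inv().apply(d)*1000,1),"turn",np.round(w,3),"F",np.round(s["force"],1),"w",round(s["grip_width"],4))
E
python3 -c "
from h import *
go(.628,.0155,.215,1.047)"
```

```text
clock: 1.6
position: [0.3718, 0.387, 0.3041]
tool_rot: [3.141, 0.0, 2.741]
force: [0.5, 0.2, -0.4]
grip_width: 0.0857
finger_force: 0.0
clock: 2.1
position: [0.499, 0.2, 0.3042]
tool_rot: [3.141, 0.0, 2.741]
force: [0.9, -0.1, -0.3]
grip_width: 0.0856
finger_force: 0.0
clock: 2.6
position: [0.6261, 0.013, 0.304]
tool_rot: [3.141, 0.0, 2.741]
force: [0.5, 1.0, -0.3]
grip_width: 0.0858
finger_force: 0.0
clock: 3.1
position: [0.6253, 0.0147, 0.3039]
tool_rot: [3.142, -0.0, 2.035]
force: [-0.2, -0.2, -0.4]
grip_width: 0.0854
finger_force: 0.0
clock: 3.6
position: [0.6253, 0.0147, 0.3039]
tool_rot: [3.142, -0.0, 1.335]
force: [-0.0, 0.2, -0.1]
grip_width: 0.0856
finger_force: 0.0
clock: 4.0
position: [0.6253, 0.0149, 0.3038]
tool_rot: [-3.142, 0.0, 1.065]
force: [-0.0, 1.3, 0.3]
grip_width: 0.0853
finger_force: 0.0
clock 4.0 q7 -0.33 tcp [0.6253 0.0149 0.3038] rpy [-3.142  0.     1.065] shift mm [ 1.9  2.1 88.8] turn [-0.     0.     0.018] F [-0.   1.3  0.3] w 0.0853
```

```bash

python3 -m jog '[[[1,1,22,0,0,0,1],[1,1,22,0,0,0.018,1],[0,0,22,0,0,0,1],[0,0,22.5,0,0,0,1],[0,0,0,0,0,0,1]]]'
python3 -m jog '[[[0,0,0,0,0,0,0],[0,0,0,0,0,0,0],[0,0,0,0,0,0,0],[0,0,0,0,0,0,0],[0,0,0,0,0,0,0]]]' 20
python3 -m jog '[[[0,0,0,0,0,0,0],[0,0,0,0,0,0,0],[0,0,0,0,0,0,0],[0,0,0,0,0,0,0],[0,0,0,0,0,0,0]]]' 20
python3 - <<'E'
from h import *
go(.628,.0155,.215,1.047)
f=bot.grab_frame("scene");crop(f,(150,120,310,240),"pics/c2.png",5)
E
```

```text
clock: 4.5
position: [0.6269, 0.0155, 0.213]
tool_rot: [-3.138, 0.002, 1.046]
force: [-0.4, -0.2, 0.7]
grip_width: 0.0856
finger_force: 0.0
clock: 5.0
position: [0.6282, 0.0156, 0.2159]
tool_rot: [3.141, -0.001, 1.043]
force: [-0.2, 1.1, 5.0]
grip_width: 0.0153
finger_force: 22.1
clock: 5.5
position: [0.6283, 0.0155, 0.2159]
tool_rot: [3.141, -0.001, 1.043]
force: [-0.4, 1.3, 6.8]
grip_width: 0.0154
finger_force: 22.3
clock 5.5 q7 -0.3 tcp [0.6283 0.0155 0.2159] rpy [ 3.141e+00 -1.000e-03  1.043e+00] shift mm [-0.2 -0.2  0.9] turn [ 0.001 -0.001 -0.004] F [-0.4  1.3  6.8] w 0.0154
```

View pics/c2.png

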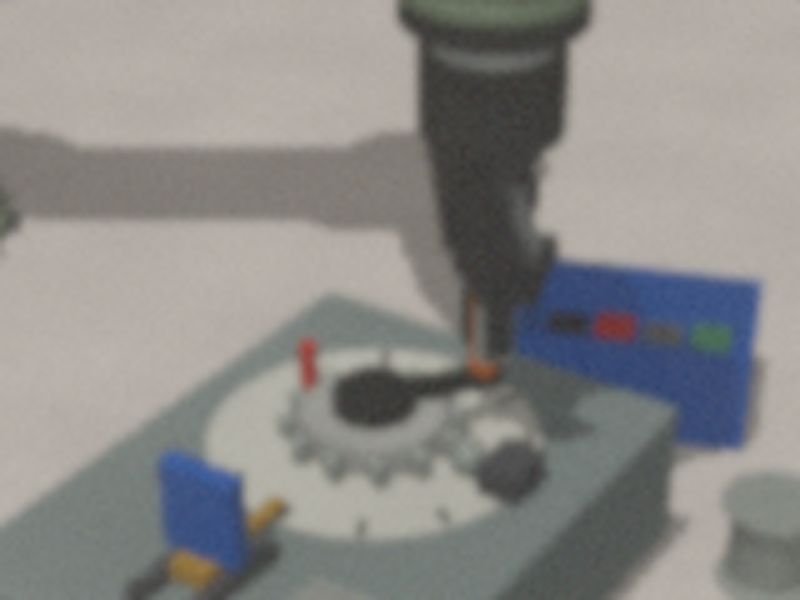

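```bash

python3 -m jog '[[[-0.3,-6.5,0,0,0,-0.105,0],[-0.3,-6.5,0,0,0,-0.105,0],[-0.3,-6.5,0,0,0,-0.105,0],[-0.3,-6.5,0,0,0,-0.105,0],[-0.3,-6.5,0,0,0,-0.105,0]]]'
cat >> h.py <<'E'
A=np.array([.597,-.038])
def st():
    s=bot.observe();d=np.array(s["position"])[:2]-A;R=s["tool_rot"]
    a=np.arctan2(d[1],d[0]);F=s["force"];ft=-np.sin(a)*F[0]+np.cos(a)*F[1];fr=np.cos(a)*F[0]+np.sin(a)*F[1]
    print("ang",round(np.degrees(a),1),"yaw",round(np.degrees(R[2]),1),"r",round(np.hypot(*d)*1e3,1),"Fr,Ft,Fz",np.round([fr,ft,F[2]],1),"Mz",np.round(s["moment"],2)[2],"w",round(s["grip_width"],4),"q7",round(s["qpos"][6],2),"clk",s["clock"],"p",np.round(s["position"],4))
E
python3 -c "
from h import *
st()"
```

```text
clock: 6.05
position: [0.5977, 0.0237, 0.2161]
tool_rot: [3.139, 0.001, 1.572]
force: [3.1, -4.3, 4.4]
grip_width: 0.0151
finger_force: 22.7
ang 89.4 yaw 90.1 r 61.7 Fr,Ft,Fz [-4.3 -3.1  4.4] Mz 0.12 w 0.0151 q7 0.11 clk 6.05 p [0.5977 0.0237 0.2161]
```

```bash

python3 -m jog '[[[-0.3,-6.5,0,0,0,-0.105,0],[-0.3,-6.5,0,0,0,-0.105,0],[-0.3,-6.5,0,0,0,-0.105,0],[-0.3,-6.5,0,0,0,-0.105,0],[-0.3,-6.5,0,0,0,-0.105,0]]]'
python3 -c "
from h import *
st()"
python3 -m jog '[[[-0.3,-6.5,0,0,0,-0.105,0],[-0.3,-6.5,0,0,0,-0.105,0],[-0.3,-6.5,0,0,0,-0.105,0],[0,0,0,0,0,0,0]]]'
python3 -c "
from h import *
st()"
```

```text
clock: 6.55
position: [0.5672, 0.0157, 0.2166]
tool_rot: [3.138, 0.002, 2.097]
force: [6.7, -2.4, 9.9]
grip_width: 0.0155
finger_force: 23.6
ang 119.0 yaw 120.2 r 61.5 Fr,Ft,Fz [-5.4 -4.7  9.9] Mz 0.19 w 0.0155 q7 0.54 clk 6.55 p [0.5672 0.0157 0.2166]
clock: 6.95
position: [0.5553, 0.0065, 0.2172]
tool_rot: [3.13, 0.007, 2.414]
force: [32.3, 16.5, -10.8]
grip_width: 0.0154
finger_force: 23.4
ang 133.1 yaw 138.3 r 61.0 Fr,Ft,Fz [-10.  -34.9 -10.8] Mz -0.08 w 0.0154 q7 0.81 clk 6.95 p [0.5553 0.0065 0.2172]
```

```bash

python3 -m jog '[[[-0.3,6.5,0,0,0,0.105,0],[0,0,0,0,0,0,0]]]'
python3 - <<'E'
from h import *
st()
f=bot.grab_frame("scene");g=bot.grab_frame("top")
print("pin",[ray(F,u,.131) for F,u in((g,(282.6,230.6)),(f,(211.5,188.5)))])
a=cv2.resize(f["img"][120:240,150:310,::-1],(800,600),interpolation=2);b=cv2.resize(g["img"][145:260,226:376,::-1],(780,600),interpolation=2)
cv2.imwrite("pics/c3.png",cv2.resize(np.hstack([a,b]),(800,304)) if 0 else a);cv2.imwrite("pics/c4.png",b)
E
```

```text
clock: 7.15
position: [0.5573, 0.0092, 0.2166]
tool_rot: [3.138, 0.003, 2.3]
force: [8.6, 2.7, 10.6]
grip_width: 0.0153
finger_force: 24.1
ang 130.1 yaw 131.8 r 61.6 Fr,Ft,Fz [-3.5 -8.3 10.6] Mz 0.05 w 0.0153 q7 0.71 clk 7.15 p [0.5573 0.0092 0.2166]
pin [array([ 0.53865546, -0.02903412,  0.131     ]), array([ 0.53830309, -0.02735034,  0.131     ])]
```

View pics/c3.png

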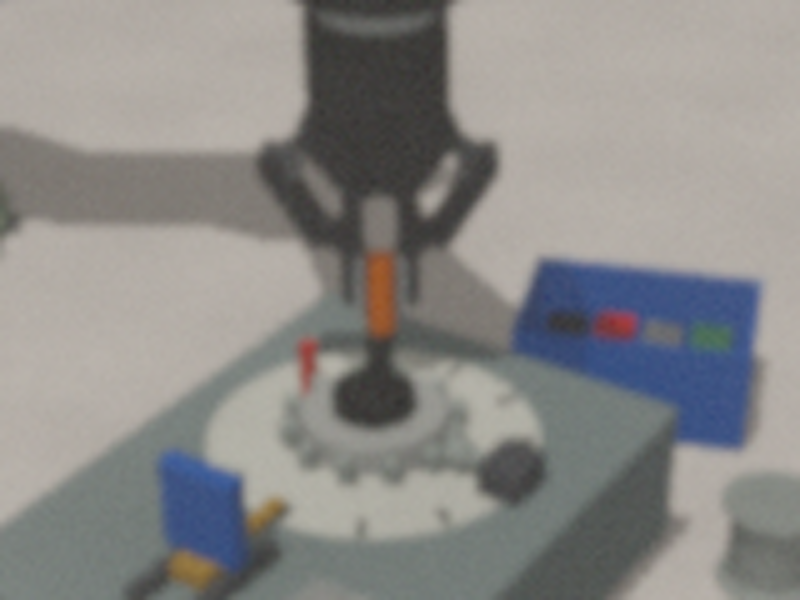

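The scene crop shows the post gripped at (380,290), with the fingertips well above the dial arm. The red pin at (308,365) is still about 40° from the arm, so something else is resisting. I'll check the top view.

View pics/c4.png

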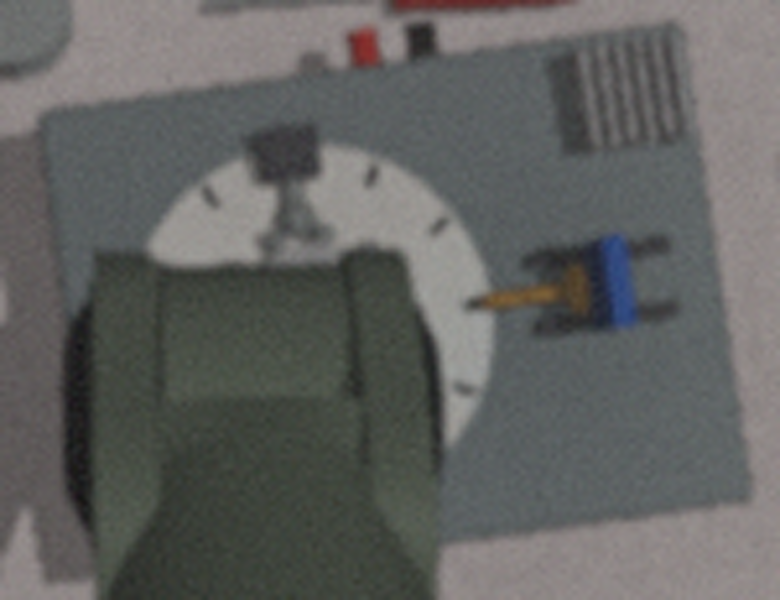

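```bash

python3 -c "
from h import *
s=bot.observe();print(np.round(s['qpos'],2),np.round(s['joint_efforts'],1));st()"
python3 -m jog '[[[0,3,0,0,0,0.052,0],[0,0,0,0,0,0,0],[0,0,0,0,0,0,0]]]' >/dev/null; python3 -c "
from h import *
st()"
python3 -m jog '[[[0,3,0,0,0,0.052,0],[0,0,0,0,0,0,0],[0,0,0,0,0,0,0]]]' >/dev/null; python3 -c "
from h import *
st()"
```

```text
[-0.24  0.53  0.16  1.87 -0.12  0.74  0.72] [  1.1 -78.6   6.9 -21.4   0.5   2.9  -0.3]
ang 130.1 yaw 132.0 r 61.6 Fr,Ft,Fz [-3.  -9.1  7.4] Mz -0.02 w 0.0151 q7 0.72 clk 7.25 p [0.5573 0.0091 0.2166]
ang 129.0 yaw 128.9 r 61.5 Fr,Ft,Fz [-3.1  2.2 13.6] Mz 0.05 w 0.0153 q7 0.67 clk 7.55 p [0.5583 0.0097 0.2164]
ang 127.8 yaw 125.9 r 61.3 Fr,Ft,Fz [-3.7 14.4 19.8] Mz 0.16 w 0.0152 q7 0.63 clk 7.85 p [0.5594 0.0104 0.2162]
```

```bash

python3 -m jog '[[[0,-3,0,0,0,-0.052,0],[0,0,0,0,0,0,0.6],[0,0,0,0,0,0,0.6],[0,0,0,0,0,0,0.6]]]'
python3 -c "
from h import *
st()"
python3 -m jog '[[[0,0,-45,0,0,0,0.6],[0,0,-45,0,0,0,0.6],[45,0,0,0,0,0,1],[45,0,0,0,0,0,1],[0,0,0,0,0,0,1]]]'
python3 - <<'E'
from h import *
st()
f=bot.grab_frame("scene");g=bot.grab_frame("top")
for F in(f,g):
    for q in("handle_top","dial_axis"):
        for r in bot.spot_point(q,F)[:1]:print(q,np.round(r["xyz"],4),round(r["conf"],2),np.degrees(np.arctan2(r["xyz"][1]-A[1],r["xyz"][0]-A[0])))
crop(f,(150,120,310,240),"pics/c5.png",5);crop(g,(226,145,376,260),"pics/c6.png",5)
E
```

```text
clock: 8.25
position: [0.5573, 0.0108, 0.2153]
tool_rot: [-3.141, -0.0, 2.25]
force: [-0.0, 0.0, -0.5]
grip_width: 0.051
finger_force: 0.0
ang 129.1 yaw 128.9 r 62.9 Fr,Ft,Fz [ 0.  -0.  -0.5] Mz 0.04 w 0.051 q7 0.67 clk 8.25 p [0.5573 0.0108 0.2153]
clock: 8.75
position: [0.498, 0.085, 0.3055]
tool_rot: [3.141, -0.002, 2.256]
force: [1.1, -0.4, 0.2]
grip_width: 0.0855
finger_force: 0.0
ang 128.8 yaw 129.3 r 157.9 Fr,Ft,Fz [-1.  -0.7  0.2] Mz 0.05 w 0.0855 q7 0.48 clk 8.75 p [0.498  0.085  0.3055]
handle_top [0.5561 0.0101 0.1813] 0.89 130.37490810128546
dial_axis [ 0.5979 -0.0362  0.1019] 0.71 63.43494882292166
handle_top [0.5586 0.0142 0.1785] 0.9 126.33939632917021
dial_axis [ 0.5945 -0.0385  0.0961] 0.82 -168.69006752597954
```

View pics/c5.png

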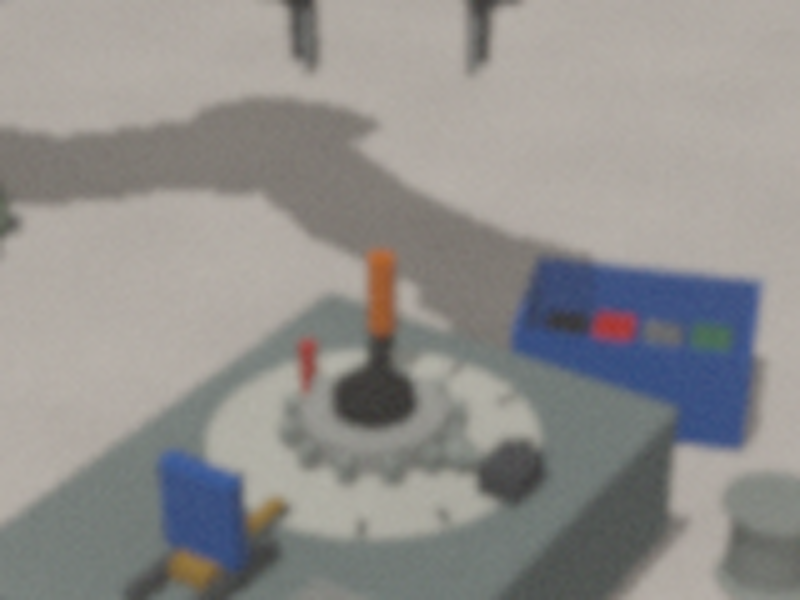

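The scene crop shows the post upright at (381,295) with the dial resting at about 128°, which is click 1. It jammed while clamped, so I'll use a loose cage instead and push the post with one pad.

```bash

python3 -m jog '[[[-45,0,0,0,0,0,0.4],[-45,0,0,0,0,0,0.4],[-2,0,0,0,0,0,0.4],[0,0,0,0,0,0,0.4],[0,0,0,0,0,0,0.4]]]' >/dev/null
python3 -c "
from h import *
st();go(.5588,.0109,.213,2.234)"
```

```text
ang 129.2 yaw 128.9 r 61.1 Fr,Ft,Fz [ 0.4  0.9 -0.5] Mz 0.03 w 0.0342 q7 0.65 clk 9.55 p [0.5584 0.0093 0.3051]
clock 9.55 q7 0.65 tcp [0.5584 0.0093 0.3051] rpy [-3.141e+00 -1.000e-03  2.251e+00] shift mm [ 0.9  1.4 92.1] turn [-0.    -0.001  0.017] F [-0.9 -0.3 -0.5] w 0.0342
```

```bash

python3 -m jog '[[[1,1,31,0,0,0,0.4],[0,0,31,0,0,0,0.4],[0,0,30,0,0,0,0.4],[0,0,0,0,0,0,0.4]]]' >/dev/null; python3 -c "
from h import *
st()"
for i in 1 2 3; do
python3 -m jog '[[[-0.1,-3.2,0,0,0,-0.052,0.4],[-0.1,-3.2,0,0,0,-0.052,0.4],[0,0,0,0,0,0,0.4]]]' >/dev/null; python3 -c "
from h import *
st()"; done
```

```text
ang 129.0 yaw 129.0 r 63.6 Fr,Ft,Fz [-0.8  0.4  0.7] Mz 0.03 w 0.0341 q7 0.68 clk 9.95 p [0.557  0.0114 0.2106]
ang 134.0 yaw 135.0 r 61.7 Fr,Ft,Fz [-0.3  0.1  0.7] Mz -0.01 w 0.0341 q7 0.77 clk 10.25 p [0.5542 0.0064 0.215 ]
ang 138.8 yaw 140.9 r 61.4 Fr,Ft,Fz [-2.4 -7.1 -4.5] Mz 0.03 w 0.0344 q7 0.86 clk 10.55 p [0.5508 0.0024 0.2148]
ang 141.3 yaw 147.0 r 60.4 Fr,Ft,Fz [-10.7 -30.1 -15.4] Mz -0.26 w 0.0346 q7 0.95 clk 10.85 p [ 5.498e-01 -3.000e-04  2.153e-01]
```

View pics/c6.png

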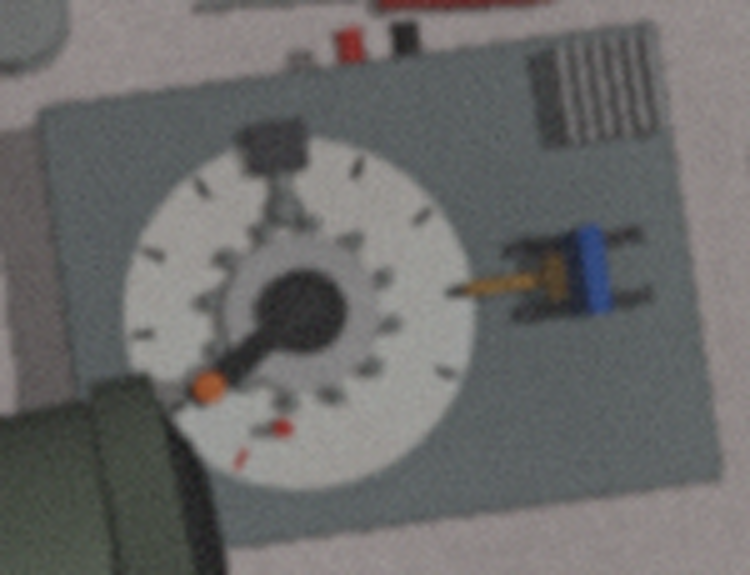

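The top crop shows the post at (210,385) on click 1, with a clear gap to the red pin at (283,428) and the ball seated between two teeth. I'll back off, then test the push gently in the clockwise direction.

```bash

python3 -m jog '[[[-0.1,5.4,0,0,0,0.087,0.4],[-0.1,5.4,0,0,0,0.087,0.4],[-0.1,5.4,0,0,0,0.087,0.4],[-0.1,5.4,0,0,0,0.087,0.4],[0,0,0,0,0,0,0.4]]]' >/dev/null; python3 -c "
from h import *
st()"
for i in 1 2 3 4; do
python3 -m jog '[[[-0.1,2.2,0,0,0,0.035,0.4],[0,0,0,0,0,0,0.4]]]' >/dev/null; python3 -c "
from h import *
st()"; done
```

```text
ang 125.1 yaw 126.8 r 62.8 Fr,Ft,Fz [ 0.6  0.3 -0.1] Mz -0.02 w 0.034 q7 0.64 clk 11.35 p [0.5609 0.0134 0.2144]
ang 123.8 yaw 125.0 r 62.4 Fr,Ft,Fz [-0.2 -0.4  0. ] Mz -0.05 w 0.0342 q7 0.62 clk 11.55 p [0.5623 0.0138 0.214 ]
ang 121.9 yaw 122.8 r 62.2 Fr,Ft,Fz [0.3 0.4 0.5] Mz -0.01 w 0.0343 q7 0.58 clk 11.75 p [0.5641 0.0148 0.2136]
ang 120.4 yaw 120.8 r 62.0 Fr,Ft,Fz [1.  5.3 4.3] Mz 0.0 w 0.034 q7 0.55 clk 11.95 p [0.5657 0.0155 0.2134]
ang 119.5 yaw 118.7 r 61.7 Fr,Ft,Fz [-0.1 13.   8.8] Mz 0.03 w 0.0336 q7 0.52 clk 12.15 p [0.5667 0.0157 0.2132]
```

```bash

python3 -m jog '[[[0,0,0,0,0,0,0.4],[0,0,0,0,0,0,0.4],[0,0,0,0,0,0,0.4],[0,0,0,0,0,0,0.4],[0,0,0,0,0,0,0.4]]]' >/dev/null; python3 - <<'E'
from h import *
st()
s=bot.observe();print(np.round(s["moment"],2),np.round(s["force"],1),np.round(s["tool_rot"],3))
fs=[(n,bot.grab_frame(n)) for n in("scene","top")]
for n,F in fs:
    for q in("handle_top","lock_tab"):
        for r in bot.spot_point(q,F)[:1]:print(n,q,np.round(r["xyz"],4),round(r["conf"],2),np.degrees(np.arctan2(r["xyz"][1]-A[1],r["xyz"][0]-A[0])))
g=fs[1][1];u,_=cen(g,(100,130,60),(130,255,255),(330,185,360,215));print("tab",u)
crop(fs[0][1],(170,140,290,230),"pics/c7.png",6.6)
E
```

```text
ang 119.5 yaw 118.8 r 61.7 Fr,Ft,Fz [-0.7 13.2  8.1] Mz 0.02 w 0.0343 q7 0.52 clk 12.65 p [0.5666 0.0157 0.2132]
[-1.49  2.26  0.02] [-11.1  -7.1   8.1] [-3.138 -0.     2.073]
scene handle_top [0.558  0.0147 0.1832] 0.58 126.50284611755141
scene lock_tab [ 0.6174 -0.176   0.1633] 0.9 -81.5910882673993
top lock_tab [ 0.6161 -0.1786  0.1647] 0.56 -82.26393197850834
tab [344.34782609 198.50724638]
```

View pics/c7.png

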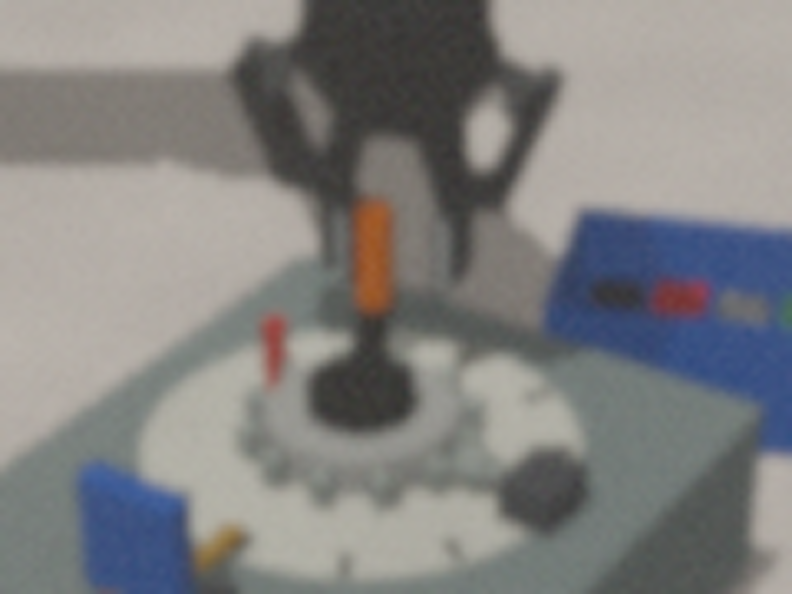

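```bash
cat >> h.py <<'E'
def post():
    f=bot.grab_frame("scene");u,s=cen(f,(3,100,90),(18,255,255),(200,150,265,205));print("post px",np.round(u,2),s[4],end=" ");st()
E
P='from h import *;post()'
python3 -c "$P"
python3 -m jog '[[[0,5.4,0,0,0,0,0.4],[0,-5.4,0,0,0,0,0.4],[0,-5.4,0,0,0,-0.07,0.4],[0,-5.4,0,0,0,-0.07,0.4],[0,0,0,0,0,0,0.4]]]' >/dev/null; python3 -c "$P"
python3 -m jog '[[[-0.1,-3.2,0,0,0,-0.052,0.4],[-0.1,-3.2,0,0,0,-0.052,0.4],[-0.1,-3.2,0,0,0,-0.052,0.4],[0,0,0,0,0,0,0.4]]]' >/dev/null; python3 -c "$P"
```

```text
post px [226.01 178.45] 92 ang 119.5 yaw 118.8 r 61.7 Fr,Ft,Fz [-0.4 12.3  7.5] Mz -0.05 w 0.0341 q7 0.52 clk 13.0 p [0.5666 0.0157 0.2132]
post px [228.   178.81] 83 ang 127.9 yaw 126.8 r 62.4 Fr,Ft,Fz [0.6 0.2 1.2] Mz -0.05 w 0.0341 q7 0.64 clk 13.55 p [0.5587 0.0112 0.2135]
post px [225.86 178.37] 93 ang 136.5 yaw 135.7 r 62.5 Fr,Ft,Fz [-0.  -0.6  0.1] Mz 0.0 w 0.0342 q7 0.78 clk 14.0 p [0.5517 0.005  0.2135]
```

```bash
P='from h import *;post()'
python3 -m jog '[[[-0.1,-4.3,0,0,0,-0.07,0.4],[-0.1,-4.3,0,0,0,-0.07,0.4],[0,0,0,0,0,0,0.4]]]' >/dev/null; python3 -c "$P"
python3 -m jog '[[[0,-2,0,0,0,-0.03,0.4],[0,0,0,0,0,0,0.4]]]' >/dev/null; python3 -c "$P"
python3 -m jog '[[[0,-2,0,0,0,-0.03,0.4],[0,0,0,0,0,0,0.4]]]' >/dev/null; python3 -c "$P"
```

```text
post px [225.23 178.49] 92 ang 141.0 yaw 143.8 r 61.8 Fr,Ft,Fz [ -9.9 -24.  -14.5] Mz -0.14 w 0.0342 q7 0.9 clk 14.35 p [0.549  0.0009 0.2139]
post px [225.04 178.6 ] 85 ang 141.8 yaw 145.6 r 61.4 Fr,Ft,Fz [-13.2 -31.7 -18.9] Mz -0.22 w 0.0341 q7 0.93 clk 14.6 p [0.5488 0.     0.2141]
post px [224.92 178.44] 88 ang 142.5 yaw 147.3 r 61.0 Fr,Ft,Fz [-17.  -39.9 -25.3] Mz -0.25 w 0.0344 q7 0.96 clk 14.85 p [ 0.5486 -0.0009  0.2142]
```

```bash
python3 - <<'E'
from h import *
f=bot.grab_frame("scene")
for a in(120,124,126,127.5,128,129,130,132,134,138,142.5,150,157.5):
    t=np.radians(a);print(a,np.round(proj(f,np.r_[A+.062*np.array([np.cos(t),np.sin(t)]),.155]),2))
E
```

```text
120 [229.41 178.41]
124 [227.86 178.28]
126 [227.08 178.24]
127.5 [226.49 178.21]
128 [226.3  178.21]
129 [225.91 178.2 ]
130 [225.51 178.19]
132 [224.73 178.19]
134 [223.94 178.2 ]
138 [222.37 178.26]
142.5 [220.61 178.39]
150 [217.73 178.77]
157.5 [214.94 179.32]
```

```bash
P='from h import *;post()'
python3 -m jog '[[[0,6.5,0,0,0,0.105,0.4],[-0.4,6.5,0,0,0,0.105,0.4],[-0.4,6.5,0,0,0,0.105,0.4],[-0.4,6.5,0,0,0,0.105,0.4],[0,0,0,0,0,0,0.4]]]' >/dev/null; python3 -c "$P"
for i in 1 2 3 4 5 6 7 8 9; do python3 -m jog '[[[-0.1,2.2,0,0,0,0.035,0.4],[-0.1,2.2,0,0,0,0.035,0.4]]]' >/dev/null; python3 -c "$P"; done
```

```text
post px [225.62 178.16] 97 ang 124.1 yaw 123.3 r 63.0 Fr,Ft,Fz [-0.1 -0.3  0.7] Mz -0.03 w 0.0342 q7 0.59 clk 15.45 p [0.5617 0.0142 0.2133]
post px [225.62 178.17] 99 ang 120.5 yaw 118.9 r 62.3 Fr,Ft,Fz [-0.5  2.   0.7] Mz 0.03 w 0.0339 q7 0.53 clk 15.7 p [0.5654 0.0157 0.2134]
post px [226.29 178.58] 97 ang 118.7 yaw 114.9 r 61.5 Fr,Ft,Fz [-0.2 19.8 13.9] Mz 0.04 w 0.0339 q7 0.47 clk 15.95 p [0.5675 0.0159 0.213 ]
post px [226.52 178.26] 101 ang 117.1 yaw 110.8 r 60.7 Fr,Ft,Fz [-0.4 38.9 25.5] Mz 0.09 w 0.0341 q7 0.41 clk 16.2 p [0.5693 0.0161 0.2127]
post px [229.75 178.76] 100 ang 108.2 yaw 106.9 r 61.6 Fr,Ft,Fz [ 0.8 -0.7 -0.7] Mz -0.01 w 0.0341 q7 0.35 clk 16.45 p [0.5777 0.0205 0.2134]
post px [231.78 178.75] 101 ang 103.6 yaw 102.9 r 61.7 Fr,Ft,Fz [ 0.5 -1.2  0. ] Mz -0.02 w 0.0344 q7 0.3 clk 16.7 p [0.5825 0.0219 0.2134]
post px [233.51 179.26] 103 ang 99.6 yaw 98.9 r 61.5 Fr,Ft,Fz [ 0.8  0.5 -0.1] Mz 0.01 w 0.0339 q7 0.24 clk 16.95 p [0.5868 0.0227 0.2134]
post px [234.57 179.45] 103 ang 95.5 yaw 94.9 r 61.3 Fr,Ft,Fz [ 0.8  0.3 -0.7] Mz 0.02 w 0.034 q7 0.18 clk 17.2 p [0.5911 0.023  0.2134]
post px [236.13 179.65] 110 ang 91.4 yaw 90.9 r 61.0 Fr,Ft,Fz [-0.3  0.3 -0.5] Mz -0.01 w 0.0343 q7 0.13 clk 17.45 p [0.5955 0.023  0.2134]
post px [236.95 180.06] 106 ang 88.7 yaw 86.8 r 60.5 Fr,Ft,Fz [-2.  12.1 10.7] Mz -0.01 w 0.034 q7 0.07 clk 17.7 p [0.5983 0.0225 0.2131]
```

```bash
P='from h import *;post()'
python3 -m jog '[[[0.5,-6.5,0,0,0,-0.105,0.4],[0,-6.5,0,0,0,-0.105,0.4],[0,-6.5,0,0,0,-0.105,0.4],[0,0,0,0,0,0,0.4]]]' >/dev/null; python3 -c "$P"
for i in 1 2 3 4 5 6 7 8 9; do python3 -m jog '[[[0,-2.2,0,0,0,-0.035,0.4],[0,-2.2,0,0,0,-0.035,0.4]]]' >/dev/null; python3 -c "$P"; done
```

```text
post px [236.67 180.55] 82 ang 105.7 yaw 105.0 r 62.3 Fr,Ft,Fz [-0.1 -0.3 -0.5] Mz 0.03 w 0.0342 q7 0.32 clk 18.15 p [0.5802 0.022  0.2136]
post px [236.18 180.32] 87 ang 108.8 yaw 109.4 r 62.1 Fr,Ft,Fz [ -2.8 -11.5  -8.5] Mz -0.04 w 0.0338 q7 0.39 clk 18.4 p [0.577  0.0208 0.2137]
post px [235.91 180.2 ] 79 ang 110.7 yaw 113.4 r 61.3 Fr,Ft,Fz [ -3.9 -31.4 -12.6] Mz 0.06 w 0.0339 q7 0.44 clk 18.65 p [0.5753 0.0193 0.214 ]
post px [235.69 180.43] 75 ang 112.5 yaw 117.4 r 60.5 Fr,Ft,Fz [-10.3 -49.7 -21.5] Mz -0.05 w 0.0345 q7 0.5 clk 18.9 p [0.5738 0.0178 0.2145]
post px [235.24 180.46] 85 ang 114.2 yaw 121.5 r 59.8 Fr,Ft,Fz [-23.8 -68.7 -44.7] Mz -0.47 w 0.0343 q7 0.56 clk 19.15 p [0.5725 0.0165 0.2152]
post px [230.13 179.16] 87 ang 126.2 yaw 125.5 r 63.1 Fr,Ft,Fz [-0.1  0.1  0.1] Mz -0.01 w 0.0344 q7 0.62 clk 19.4 p [0.5597 0.0129 0.2132]
post px [228.94 178.96] 85 ang 130.3 yaw 129.4 r 63.3 Fr,Ft,Fz [0.7 0.4 0.1] Mz 0.01 w 0.034 q7 0.68 clk 19.65 p [0.5561 0.0103 0.2134]
post px [227.48 178.76] 97 ang 134.3 yaw 133.4 r 63.4 Fr,Ft,Fz [-0.4  1.1 -0.6] Mz 0.01 w 0.0342 q7 0.74 clk 19.9 p [0.5528 0.0074 0.2134]
post px [225.87 178.36] 90 ang 138.1 yaw 137.4 r 63.5 Fr,Ft,Fz [ 1.  -0.9 -0.7] Mz 0.02 w 0.034 q7 0.8 clk 20.15 p [0.5497 0.0045 0.2134]
post px [225.47 178.58] 99 ang 140.1 yaw 141.4 r 62.9 Fr,Ft,Fz [ -5.  -16.1 -10.1] Mz -0.05 w 0.0343 q7 0.87 clk 20.4 p [0.5488 0.0024 0.2137]
```

```bash
P='from h import *;post()'
for i in 1 2 3 4; do python3 -m jog '[[[1,-2.2,1,0,0,-0.035,0.4],[1,-2.2,1,0,0,-0.035,0.4]]]' >/dev/null; python3 -c "$P"; done
```

```text
post px [225.1  178.55] 88 ang 141.5 yaw 145.4 r 62.6 Fr,Ft,Fz [-18.7 -27.6  -2.8] Mz -0.23 w 0.0341 q7 0.93 clk 20.65 p [0.5479 0.001  0.2134]
post px [224.7  178.41] 96 ang 143.1 yaw 149.5 r 62.2 Fr,Ft,Fz [-29.6 -43.3   2.8] Mz -0.5 w 0.0345 q7 0.99 clk 20.9 p [ 0.5473 -0.0006  0.2131]
post px [222.53 178.42] 99 ang 150.1 yaw 153.5 r 67.4 Fr,Ft,Fz [ 0.6  0.7 -0.7] Mz -0.04 w 0.0337 q7 1.05 clk 21.15 p [ 0.5386 -0.0044  0.2095]
post px [218.73 178.54] 95 ang 156.7 yaw 157.4 r 72.0 Fr,Ft,Fz [ 0.9  0.3 -0.3] Mz 0.02 w 0.0343 q7 1.11 clk 21.4 p [ 0.5309 -0.0095  0.2053]
```

```bash
P='from h import *;post()'
python3 -m jog '[[[-5,0,-4,0,0,0,0.4],[-4.5,0,-4,0,0,0,0.4],[0,-2.2,0,0,0,-0.035,0.4],[0,-2.2,0,0,0,-0.035,0.4]]]' >/dev/null; python3 -c "$P"
for i in 1 2 3; do python3 -m jog '[[[0,-2.2,0,0,0,-0.035,0.4],[0,-2.2,0,0,0,-0.035,0.4]]]' >/dev/null; python3 -c "$P"; done
```

```text
post px [217.59 178.6 ] 94 ang 160.7 yaw 161.4 r 61.7 Fr,Ft,Fz [ 0.2  0.6 -0.6] Mz -0.02 w 0.0346 q7 1.18 clk 21.85 p [ 0.5387 -0.0176  0.2139]
post px [216.04 179.19] 93 ang 164.8 yaw 165.4 r 62.0 Fr,Ft,Fz [-0.7  1.2 -0.4] Mz 0.0 w 0.0345 q7 1.25 clk 22.1 p [ 0.5372 -0.0217  0.2137]
post px [214.49 179.67] 101 ang 168.1 yaw 169.4 r 61.9 Fr,Ft,Fz [-0.6 -3.8 -2.5] Mz 0.03 w 0.0342 q7 1.31 clk 22.35 p [ 0.5364 -0.0253  0.2137]
post px [214.35 179.99] 105 ang 169.1 yaw 173.6 r 60.9 Fr,Ft,Fz [ -8.3 -24.2 -11.1] Mz -0.18 w 0.0343 q7 1.38 clk 22.6 p [ 0.5372 -0.0264  0.2139]
```

```bash
P='from h import *;post()'
python3 -m jog '[[[0,5.9,0,0,0,0.095,0.4],[-0.2,5.9,0,0,0,0.095,0.4],[-0.2,5.9,0,0,0,0.095,0.4],[-0.2,5.9,0,0,0,0.095,0.4],[0,0,0,0,0,0,0.4]]]' >/dev/null; python3 -c "$P"
for i in 1 2 3 4; do python3 -m jog '[[[0,2.2,-0.5,0,0,0.035,0.4],[0,2.2,-0.5,0,0,0.035,0.4]]]' >/dev/null; python3 -c "$P"; done
```

```text
post px [214.61 180.34] 87 ang 150.9 yaw 151.6 r 63.0 Fr,Ft,Fz [-0.2  0.5  0.9] Mz -0.0 w 0.0345 q7 1.02 clk 23.15 p [ 0.5419 -0.0074  0.2135]
post px [214.85 180.28] 87 ang 149.1 yaw 147.3 r 62.6 Fr,Ft,Fz [-6.  14.9 -7.8] Mz 0.08 w 0.0337 q7 0.96 clk 23.4 p [ 0.5433 -0.0058  0.2139]
post px [215.19 180.1 ] 78 ang 147.5 yaw 143.2 r 61.9 Fr,Ft,Fz [-14.1  28.5 -15.4] Mz 0.24 w 0.0338 q7 0.9 clk 23.65 p [ 0.5447 -0.0048  0.2142]
post px [214.99 181.63] 90 ang 146.1 yaw 139.1 r 61.3 Fr,Ft,Fz [-17.8  43.  -20.3] Mz 0.42 w 0.0345 q7 0.83 clk 23.9 p [ 0.5461 -0.0038  0.2144]
post px [219.74 178.63] 89 ang 135.4 yaw 135.3 r 63.3 Fr,Ft,Fz [-1.4  0.5 -1.3] Mz 0.02 w 0.0341 q7 0.77 clk 24.15 p [0.552  0.0065 0.2173]
```

```bash
P='from h import *;post()'
python3 -m jog '[[[-0.5,2.2,2,0,0,0.035,0.4],[-0.5,2.2,2,0,0,0.035,0.4]]]' >/dev/null; python3 -c "$P"
for i in 1 2 3 4 5 6; do python3 -m jog '[[[0,2.2,0,0,0,0.035,0.4],[0,2.2,0,0,0,0.035,0.4]]]' >/dev/null; python3 -c "$P"; done
```

```text
post px [221.85 178.37] 89 ang 130.6 yaw 131.3 r 62.9 Fr,Ft,Fz [ 0.5 -0.1 -0.9] Mz -0.0 w 0.0341 q7 0.71 clk 24.4 p [0.556  0.0097 0.213 ]
post px [223.48 178.43] 99 ang 126.5 yaw 127.3 r 63.1 Fr,Ft,Fz [ 0.2 -0.4  0. ] Mz -0.02 w 0.0344 q7 0.65 clk 24.65 p [0.5594 0.0127 0.2133]
post px [224.97 178.46] 87 ang 122.6 yaw 123.4 r 63.3 Fr,Ft,Fz [-0.1 -0.1  0.8] Mz -0.0 w 0.0346 q7 0.59 clk 24.9 p [0.563  0.0153 0.2134]
post px [226.04 178.38] 91 ang 119.7 yaw 119.2 r 62.9 Fr,Ft,Fz [-1.6  8.4  5.1] Mz -0.01 w 0.0341 q7 0.53 clk 25.15 p [0.5659 0.0167 0.2132]
post px [226.46 178.33] 102 ang 118.0 yaw 115.1 r 62.2 Fr,Ft,Fz [-3.4 25.4 14.8] Mz -0.02 w 0.0338 q7 0.47 clk 25.4 p [0.5678 0.0169 0.2129]
post px [228.53 178.45] 101 ang 111.4 yaw 111.2 r 63.1 Fr,Ft,Fz [ 0.4 -1.   0.2] Mz -0.01 w 0.0342 q7 0.41 clk 25.65 p [0.574  0.0207 0.2133]
post px [230.66 178.47] 98 ang 106.7 yaw 107.2 r 63.6 Fr,Ft,Fz [ 1.1  1.4 -0.1] Mz 0.04 w 0.0342 q7 0.35 clk 25.9 p [0.5788 0.0229 0.2134]
```

```bash
P='from h import *;post()'
for i in 1 2 3 4 5 6 7; do python3 -m jog '[[[-0.1,2.2,0,0,0,0.035,0.4],[-0.1,2.2,0,0,0,0.035,0.4]]]' >/dev/null; python3 -c "$P"; done
```

```text
post px [232.46 178.74] 101 ang 102.7 yaw 103.2 r 63.5 Fr,Ft,Fz [-0.   0.5  0.3] Mz 0.03 w 0.0341 q7 0.29 clk 26.15 p [0.583  0.024  0.2134]
post px [233.53 179.25] 103 ang 98.7 yaw 99.2 r 63.4 Fr,Ft,Fz [0.8 0.4 0.6] Mz -0.03 w 0.0341 q7 0.24 clk 26.4 p [0.5874 0.0247 0.2134]
post px [235.22 179.41] 110 ang 94.7 yaw 95.2 r 63.3 Fr,Ft,Fz [-0.2  0.5 -0.3] Mz -0.02 w 0.0341 q7 0.18 clk 26.65 p [0.5918 0.025  0.2134]
post px [236.48 180.  ] 104 ang 90.7 yaw 91.1 r 63.1 Fr,Ft,Fz [0.8 0.6 0.1] Mz -0.01 w 0.0342 q7 0.13 clk 26.9 p [0.5962 0.0251 0.2134]
post px [237.15 180.05] 109 ang 88.5 yaw 87.1 r 62.5 Fr,Ft,Fz [ 0.2 14.4 10.7] Mz 0.01 w 0.0345 q7 0.07 clk 27.15 p [0.5987 0.0245 0.2131]
post px [238.5  180.65] 104 ang 83.3 yaw 83.1 r 62.8 Fr,Ft,Fz [ 0.2  1.4 -0.2] Mz 0.02 w 0.034 q7 0.01 clk 27.4 p [0.6043 0.0243 0.2132]
post px [240.16 181.32] 114 ang 78.8 yaw 79.1 r 62.8 Fr,Ft,Fz [ 0.5  0.2 -0.3] Mz -0.01 w 0.0342 q7 -0.04 clk 27.65 p [0.6092 0.0236 0.2133]
```

```bash
P='from h import *;post()'
for i in 1 2 3 4 5 6; do python3 -m jog '[[[-0.1,2.2,0,0,0,0.035,0.4],[-0.1,2.2,0,0,0,0.035,0.4]]]' >/dev/null; python3 -c "$P"; done
```

```text
post px [241.46 182.01] 108 ang 74.7 yaw 75.1 r 62.7 Fr,Ft,Fz [ 0.5  0.6 -0.3] Mz -0.04 w 0.0341 q7 -0.09 clk 27.9 p [0.6136 0.0225 0.2134]
post px [242.37 182.22] 99 ang 70.6 yaw 71.1 r 62.5 Fr,Ft,Fz [-0.1 -0.1  0.1] Mz 0.04 w 0.034 q7 -0.15 clk 28.15 p [0.6178 0.021  0.2135]
post px [243.07 183.22] 90 ang 66.6 yaw 67.1 r 62.4 Fr,Ft,Fz [-0.3  1.3  0. ] Mz -0.03 w 0.0345 q7 -0.2 clk 28.4 p [0.6218 0.0192 0.2135]
post px [243.57 183.84] 77 ang 62.5 yaw 63.1 r 62.3 Fr,Ft,Fz [ 0.2  0.1 -0.3] Mz -0.0 w 0.0342 q7 -0.26 clk 28.65 p [0.6257 0.0173 0.2134]
post px [243.85 183.91] 65 ang 59.0 yaw 59.0 r 62.2 Fr,Ft,Fz [-1.1  2.1  2.4] Mz -0.01 w 0.034 q7 -0.31 clk 28.9 p [0.6291 0.0153 0.2133]
post px [243.87 184.64] 45 ang 56.3 yaw 55.1 r 61.9 Fr,Ft,Fz [-0.   7.4  0.7] Mz 0.02 w 0.0341 q7 -0.36 clk 29.15 p [0.6313 0.0135 0.213 ]
```

```bash
P='from h import *;post()'
for i in 1 2 3 4 5; do python3 -m jog '[[[0,2.2,0,0,0,0.035,0.4],[0,0,0,0,0,0,0.4]]]' >/dev/null; python3 -c "$P"; done
```

```text
post px [244.29 185.71] 38 ang 52.9 yaw 53.3 r 62.3 Fr,Ft,Fz [ 0.4  2.  -1.8] Mz -0.01 w 0.0343 q7 -0.38 clk 29.4 p [0.6346 0.0117 0.2133]
post px [244.47 186.03] 30 ang 50.6 yaw 51.3 r 62.3 Fr,Ft,Fz [-0.1  0.4 -0.9] Mz 0.06 w 0.0343 q7 -0.41 clk 29.65 p [0.6365 0.0101 0.2134]
post px [244.57 185.71] 7 ang 48.5 yaw 49.3 r 62.3 Fr,Ft,Fz [-0.4 -0.4  0.1] Mz 0.06 w 0.034 q7 -0.44 clk 29.9 p [0.6383 0.0086 0.2135]
post px [211.25 191.5 ] 4 ang 46.5 yaw 47.3 r 62.4 Fr,Ft,Fz [ 0.8 -0.5 -0. ] Mz 0.03 w 0.0341 q7 -0.47 clk 30.15 p [0.6399 0.0073 0.2134]
post px [211.8 193.8] 5 ang 44.6 yaw 45.3 r 62.4 Fr,Ft,Fz [ 0.5  1.2 -0.1] Mz -0.02 w 0.0343 q7 -0.49 clk 30.4 p [0.6414 0.0058 0.2134]
```

```bash
P='from h import *;st()'
for i in 1 2 3 4 5 6; do python3 -m jog '[[[0,1.9,0,0,0,0.03,0.4],[0,0,0,0,0,0,0.4]]]' >/dev/null; python3 -c "$P"; done
```

```text
ang 42.8 yaw 43.5 r 62.5 Fr,Ft,Fz [0.4 1.4 0.1] Mz -0.02 w 0.034 q7 -0.52 clk 30.6 p [0.6428 0.0045 0.2134]
ang 41.1 yaw 41.8 r 62.5 Fr,Ft,Fz [ 0.1  0.1 -0.1] Mz -0.01 w 0.0344 q7 -0.54 clk 30.8 p [0.6441 0.003  0.2134]
ang 39.3 yaw 40.0 r 62.5 Fr,Ft,Fz [-0.1 -1.   0.4] Mz 0.0 w 0.0343 q7 -0.56 clk 31.0 p [0.6454 0.0016 0.2134]
ang 37.6 yaw 38.3 r 62.6 Fr,Ft,Fz [-1.  -1.1 -0.1] Mz 0.01 w 0.0343 q7 -0.58 clk 31.2 p [6.466e-01 1.000e-04 2.134e-01]
ang 35.8 yaw 36.6 r 62.6 Fr,Ft,Fz [-0.1 -0.6 -0.7] Mz -0.04 w 0.0342 q7 -0.61 clk 31.4 p [ 0.6478 -0.0013  0.2134]
ang 34.1 yaw 34.9 r 62.7 Fr,Ft,Fz [ 0.6 -0.4 -0.6] Mz -0.06 w 0.0342 q7 -0.63 clk 31.6 p [ 0.6489 -0.0028  0.2134]
```

```bash
python3 -m jog '[[[0,0,-30,0,0,0,0.4],[0,0,-30,0,0,0,0.4],[0,0,-30,0,0,0,0.4],[45,0,0,0,0,0,0.4],[45,0,0,0,0,0,0.4]]]' 
cat >> h.py <<'E'
def ang(X): return round(float(np.degrees(np.arctan2(X[1]-A[1],X[0]-A[0]))),1)
def look():
    f=bot.grab_frame("scene");g=bot.grab_frame("top")
    u,s=cen(g,(3,100,90),(18,255,255),(250,170,325,245));print("top",u,s[4],ray(g,u,.178),ang(ray(g,u,.178)))
    u,s=cen(f,(3,100,90),(18,255,255),(200,150,270,205));print("scene",u,s)
    for F in(f,g):
        for r in bot.spot_point("handle_top",F)[:1]:print(np.round(r["xyz"],4),round(r["conf"],2),ang(r["xyz"]))
    for a in(39,46,54,62,69):
        t=np.radians(a);X=np.r_[A+.062*np.array([np.cos(t),np.sin(t)]),.155];Y=X.copy();Y[2]=.178;print(a,np.round(proj(f,X),1),np.round(proj(g,Y),1))
    return f,g
E
python3 -c "
from h import *
f,g=look();crop(g,(226,145,376,260),'pics/c8.png',5)"
```

```text
clock: 32.1
position: [0.7236, 0.0495, 0.3054]
tool_rot: [3.141, -0.003, 0.61]
force: [0.6, 0.8, 0.4]
grip_width: 0.0341
finger_force: 0.0
top [270.32 187.8 ] 25 [0.64228127 0.00359109 0.178     ] 42.6
scene [247.92222222 190.26666667] [245 181   6  19  90]
[0.6435 0.0072 0.179 ] 0.69 44.2
39 [248.3 190.4] [271.4 186.6]
46 [248.1 188.9] [269.1 188.7]
54 [247.5 187.2] [266.8 191.5]
62 [246.5 185.6] [264.9 194.5]
69 [245.2 184.3] [263.5 197.3]
```

```bash
P='from h import *;st()'
python3 -m jog '[[[-45,0,0,0,0,0,0.4],[-45,0,0,0,0,0,0.4],[0,0,0,0,0,0,0.4]]]' >/dev/null;python3 -c "$P"
python3 -m jog '[[[0,0,30,0,0,0,0.4],[0,0,30,0,0,0,0.4],[0,0,30,0,0,0,0.4],[0,0,0,0,0,0,0.4]]]' >/dev/null;python3 -c "$P"
for i in 1 2 3; do python3 -m jog '[[[0,1.1,0,0,0,0.017,0.4],[0,0,0,0,0,0,0.4]]]' >/dev/null; python3 -c "$P"; done
```

```text
ang 32.6 yaw 34.6 r 56.0 Fr,Ft,Fz [ 1.  -1.8  1.6] Mz 0.01 w 0.034 q7 -0.68 clk 32.6 p [ 0.6442 -0.0078  0.3042]
ang 35.1 yaw 34.9 r 60.8 Fr,Ft,Fz [-0.3  0.7  0.4] Mz -0.02 w 0.034 q7 -0.62 clk 33.0 p [ 0.6468 -0.0031  0.2105]
ang 32.6 yaw 33.9 r 62.8 Fr,Ft,Fz [-0.9  0.1  0.3] Mz -0.02 w 0.0343 q7 -0.64 clk 33.2 p [ 0.6499 -0.0041  0.2153]
ang 32.0 yaw 33.0 r 63.0 Fr,Ft,Fz [ 0.2 -0.3  0.8] Mz -0.02 w 0.0342 q7 -0.65 clk 33.4 p [ 0.6504 -0.0046  0.2144]
ang 31.2 yaw 32.0 r 62.8 Fr,Ft,Fz [ 0.6  0.3 -0.1] Mz 0.04 w 0.0342 q7 -0.66 clk 33.6 p [ 0.6507 -0.0054  0.2136]
```

```bash
P='from h import *;st()'
for i in 1 2 ; do python3 -m jog '[[[0,0.8,0,0,0,0.012,0.4],[0,0,0,0,0,0,0.4]]]' >/dev/null; python3 -c "$P"; done
```

```text
ang 30.5 yaw 31.3 r 62.7 Fr,Ft,Fz [-0.8 -0.7  0.2] Mz 0.01 w 0.0342 q7 -0.67 clk 33.8 p [ 0.651  -0.0061  0.2134]
ang 29.8 yaw 30.7 r 62.8 Fr,Ft,Fz [-0.5 -0.3 -0.4] Mz 0.02 w 0.0341 q7 -0.68 clk 34.0 p [ 0.6515 -0.0068  0.2134]
```

```bash
python3 -m jog '[[[0,0,-30,0,0,0,0.4],[0,0,-30,0,0,0,0.4],[0,0,-30,0,0,0,0.4],[45,0,0,0,0,0,0.4],[45,0,0,0,0,0,0.4]]]' >/dev/null
python3 -c "
from h import *
f,g=look();crop(g,(226,145,376,260),'pics/c9.png',5)
for k in range(3):look()" | grep -v '^[3-6][0-9] '
```

```text
top [322. 202.] 11 [ 0.60839702 -0.1207346   0.178     ] -82.2
scene [247.90217391 191.42391304] [245 182   6  19  92]
[0.6443 0.0045 0.1816] 0.56 41.9
[6.464e-01 1.000e-04 1.788e-01] 0.91 37.6
top [321.75 202.  ] 12 [ 0.60839541 -0.12013295  0.178     ] -82.1
scene [247.88043478 191.61956522] [245 183   6  18  92]
[0.647  0.0016 0.1831] 0.95 38.4
[ 0.6472 -0.0012  0.1775] 0.97 36.2
top [322.18181818 202.09090909] 11 [ 0.60817941 -0.12117085  0.178     ] -82.3
scene [247.88043478 191.61956522] [245 183   6  18  92]
[0.6436 0.0009 0.1822] 0.62 39.9
[0.6464 0.0038 0.177 ] 0.88 40.2
top [322. 202.] 13 [ 0.60839702 -0.1207346   0.178     ] -82.2
scene [247.88888889 191.43333333] [245 183   6  18  90]
[0.6444 0.0014 0.1802] 0.72 39.7
[6.500e-01 5.000e-04 1.785e-01] 0.67 36.0
```

View pics/c9.png

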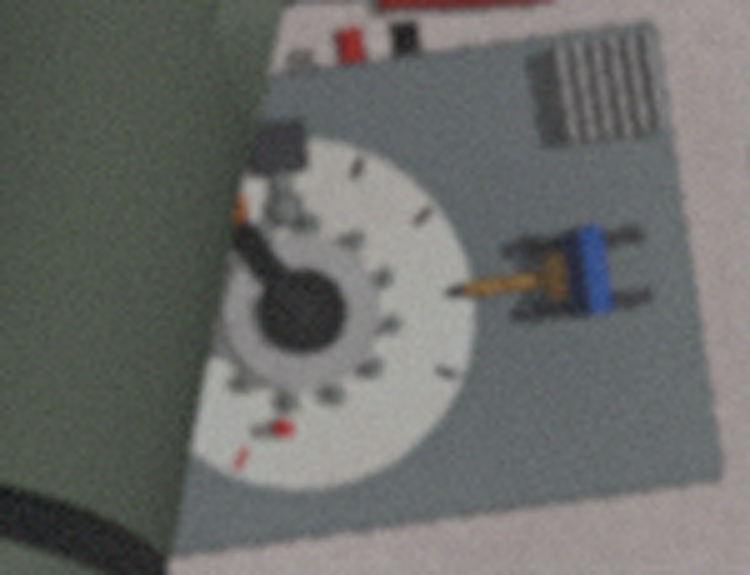

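The top crop shows the arm pointing at the tick by (203,188). The teeth, for example (382,277) and (390,323), and the ball at (283,205) sit exactly where they did when settled on click 1, so the dial rests on click 4 at about 38°. Next is the lock.

```bash
python3 -m jog '[[[0,0,0,0,0,-0.14,0.2],[0,0,0,0,0,-0.14,0],[0,0,0,0,0,-0.14,0],[0,0,0,0,0,-0.14,0],[0,0,0,0,0,-0.14,0]]]' >/dev/null
python3 -m jog '[[[0,0,0,0,0,-0.14,0],[0,0,0,0,0,-0.14,0],[0,0,0,0,0,-0.12,0],[0,0,0,0,0,0,0]]]' >/dev/null
python3 -c "
from h import *
go(.621,-.21,.2026,1.709)"
```

```text
clock 36.2 q7 0.14 tcp [0.7288 0.039  0.3035] rpy [ 3.142 -0.     1.638] shift mm [-241.2 -124.2  100.8] turn [ 0.    -0.    -0.071] F [-0.1  0.1  0. ] w -0.0001
```

```bash
python3 -m jog '[[[-40,-20.7,0,0,0,0,0],[-40,-20.7,0,0,0,0,0],[-40,-20.7,0,0,0,0,0],[-40,-20.7,0,0,0,0,0],[-40,-20.7,0,0,0,0,0]]]' >/dev/null
python3 -m jog '[[[-41,-20.7,0,0,0,0,0],[0,0,0,0,0,-0.071,0],[0,0,0,0,0,0,0],[0,0,0,0,0,0,0]]]' >/dev/null
python3 - <<'E'
from h import *
fs=[bot.grab_frame(n) for n in("scene","top")]
for F in fs:
    for r in bot.spot_point("lock_tab",F)[:1]:print(np.round(r["xyz"],4),round(r["conf"],2))
go(.621,-.21,.2026,1.709)
E
```

```text
[ 0.6144 -0.1795  0.1618] 0.85
[ 0.6143 -0.1798  0.1652] 0.7
clock 37.3 q7 0.58 tcp [ 0.621  -0.2083  0.3032] rpy [-3.141 -0.     1.707] shift mm [ -1.7  -0.2 100.6] turn [-0.    -0.    -0.002] F [ 0.2  0.8 -1. ] w 0.0001
```

```bash
cat >> h.py <<'E'
def lk():
    s=bot.observe();e=np.array([-np.sin(.14),np.cos(.14)]);p=np.array(s["position"]);F=np.array(s["force"])
    print("dist",round(-(p[:2]-A)@e*1e3,1),"Fpush",round(F[:2]@e,1),"Fz",round(F[2],1),"p",np.round(p,4),"clk",s["clock"])
E
P='from h import *;lk()'
python3 -m jog '[[[-1,0,34,0,0,0,0],[-1,0,34,0,0,0,0],[0,0,32.5,0,0,0,0],[0,0,0,0,0,0,0],[0,0,0,0,0,0,0]]]' >/dev/null;python3 -c "$P"
for i in 1 2 3 4; do python3 -m jog '[[[5,0,0,0,0,0,0],[5,0,0,0,0,0,0]]]' >/dev/null;python3 -c "$P";done
```

```text
dist 174.8 Fpush -0.2 Fz 1.1 p [ 0.6211 -0.2111  0.2035] clk 37.8
dist 164.8 Fpush -0.1 Fz -0.2 p [ 0.62   -0.2011  0.2046] clk 38.0
dist 154.6 Fpush -1.8 Fz 0.9 p [ 0.6184 -0.1911  0.2037] clk 38.2
dist 144.6 Fpush -1.5 Fz 3.0 p [ 0.6168 -0.1813  0.2032] clk 38.4
dist 134.6 Fpush -2.4 Fz 2.1 p [ 0.6153 -0.1713  0.2029] clk 38.6
```

```bash
P='from h import *;lk()'
for i in 1 2 3 4 5; do python3 -m jog '[[[1.5,0,0,0,0,0,0],[1.5,0,0,0,0,0,0]]]' >/dev/null;python3 -c "$P";done
```

```text
dist 131.8 Fpush -1.6 Fz 0.0 p [ 0.615  -0.1685  0.2029] clk 38.8
dist 129.0 Fpush -1.9 Fz -0.1 p [ 0.6146 -0.1658  0.2029] clk 39.0
dist 125.9 Fpush -0.7 Fz -0.1 p [ 0.6141 -0.1627  0.2028] clk 39.2
dist 123.0 Fpush -9.8 Fz -1.5 p [ 0.6137 -0.1599  0.2029] clk 39.4
dist 122.5 Fpush -22.7 Fz -9.1 p [ 0.6135 -0.1594  0.203 ] clk 39.6
```

```bash
python3 -m jog '[[[-10,0,0,0,0,0,0],[-15,0,0,0,0,0,0],[-15,0,-20,0,0,0,0],[0,0,-40,0,0,0,0],[0,0,-40,0,0,0,0]]]' 
python3 - <<'E'
from h import *
fs=[bot.grab_frame(n) for n in("scene","top")]
e=np.array([-np.sin(.14),np.cos(.14)])
for F in fs:
    for r in bot.spot_point("lock_tab",F)[:1]:print("tab dist",round(-(np.array(r["xyz"])[:2]-A)@e*1e3,1),round(r["conf"],2))
u,_=cen(fs[1],(100,130,60),(130,255,255),(315,185,360,215));print("tab col",u,-(ray(fs[1],u,.164)[:2]-A)@e*1e3)
look()
for F in fs:
    r=bot.spot_point("heatsink",F)[0];print("hs",np.round(r["xyz"],3))
E
```

```text
clock: 40.1
position: [0.6183, -0.1977, 0.3037]
tool_rot: [-3.14, -0.0, 1.705]
force: [0.7, 0.5, 0.0]
grip_width: -0.0001
finger_force: 0.0
tab dist 108.2 0.95
tab dist 107.1 0.66
tab col [329.31372549 200.54901961] 103.84397620452224
top [271.57142857 186.22857143] 35 [6.46083669e-01 5.77632910e-04 1.78000000e-01] 38.2
scene [247.8021978  191.38461538] [245 183   6  18  91]
[0.6426 0.0021 0.1815] 0.64 41.3
[0.6467 0.     0.1768] 0.89 37.4
39 [248.3 190.4] [271.4 186.6]
46 [248.1 188.9] [269.1 188.7]
54 [247.5 187.2] [266.8 191.5]
62 [246.5 185.6] [264.9 194.5]
69 [245.2 184.3] [263.5 197.3]
hs [ 0.714 -0.196  0.099]
hs [ 0.709 -0.197  0.099]
```

```bash
python3 -c "
from workcell import bot
print(bot.job_done())"
```

```text
the job is handed in; nothing more can be done
None
```

I turned the dial anticlockwise to its stop and then four clicks back, where it rested with the lock open. I then pushed the lock slide fully home and handed the job in at about 40 s; the last look put the handle at 38° (click 4) and the tab about 105 mm from the axis. Getting the dial out of some clicks took far more force than the stated 2 to 4 N: about 85 N in total at the wrist at worst, with the fingers on the post.

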